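# Feel along a die's sprung strip for burrs

## Task

Check the curved sprung strip on the die for burrs: with shut fingertips pointing down, touch it at the end beside the round post and run them lightly along the top of the whole curve to the end beside the square block, in one stroke without lifting off on the way, then move clear. Keep the strip slightly pressed all along but never push it down onto its stop. Do not shift or lift the die, nor disturb the loose parts on and around it.

Things in the scene. Friction and masses are not known exactly. Their poses are not given: they have to be found in the camera images.
- die: heavy (about 8 kg) loose die, turned any way round: a flat grey base 150 (x) x 260 (y) x 25 mm high carrying a bright curved strip on springs. Origin: centre of its underside. In its frame a round post (20 mm across) stands at x -30, y +108 mm and a square block (24 mm) at x -30, y -108 mm, both fixed, tops 65 mm above the bench
- strip (a joint): how far the sprung strip is pushed straight down, m: 0 = fully up, 0.010 = on its stop. It stays level wherever it is pressed. It starts to move at about 1.5 to 2 N and takes 0.5 N more per mm, 6 to 7 N at the stop; it springs back when let go
- p0 (a point): point 0 of 6 on the centre line of the strip's flat top; 10 mm along the strip from its end beside the round post: the start of the stroke. Points are 26 mm apart along the arc and sink with the strip
- p1 (a point): point 1 of 6 on the centre line of the strip's flat top; between p0 and p6. Points are 26 mm apart along the arc and sink with the strip
- p2 (a point): point 2 of 6 on the centre line of the strip's flat top; between p0 and p6. Points are 26 mm apart along the arc and sink with the strip
- p3 (a point): middle of the strip's flat top. The strip is 16 mm wide, 12 mm thick, an arc of 85 mm centre-line radius about the die's point x -65, y 0, spanning 60 degrees each side of the die's +x axis; its top is level, 51 mm above the bench, 26 mm above the base. Place along the strip is judged by the TCP: keep the shut fingers pointing down
- p4 (a point): point 4 of 6 on the centre line of the strip's flat top; between p0 and p6. Points are 26 mm apart along the arc and sink with the strip
- p5 (a point): point 5 of 6 on the centre line of the strip's flat top; between p0 and p6. Points are 26 mm apart along the arc and sink with the strip
- p6 (a point): point 6 of 6 on the centre line of the strip's flat top; 10 mm along the strip from its end beside the square block: the finish of the stroke. Points are 26 mm apart along the arc and sink with the strip
- bush: plain brass bush (short tube), 34 mm outside, 26 mm high, standing loose on the die base inside the curve of the strip; origin at the centre of its underside; a bystander
- screw: loose dark cap screw standing on its head (24 mm head, 36 mm high) on the die base, outside the curve, on the round post's side; origin at the centre of its underside; a bystander
- key: loose dark steel key (short bar), 36 x 14 x 14 mm, lying on the die base, outside the curve, on the square block's side; origin at the centre of its underside; a bystander
- wrench: loose steel wrench lying on the bench to the robot's left; a bystander
- hammer: loose hammer lying on the bench to the robot's right; a bystander
- oilcan: loose white plastic bottle with black cap, 60 mm across, 150 mm high, standing on the bench, to the robot's left; origin at the centre of its underside; a bystander
- vblock: loose steel V-block, 60 x 70 x 45 mm, standing on the bench, to the robot's right; origin at the centre of its underside; a bystander

How it is judged:
By the outcome, as a careful person would: the job done as asked, in the order asked, and still so for the second after the job is handed in, with the robot touching nothing.
It also fails if it takes over 43 s, if anything falls off the work surface, if the arm or the gripper's body presses on something with over 40 N, if the wrist force passes 120 N, or if a joint passes its speed limit or range.

## Robot

A 6-joint arm with a two-finger parallel gripper is mounted at the origin on the work surface. World frame = base frame: x ahead of the robot, y to its left, z up, the work surface at z = 0. Lengths are in m, angles in rad, forces in N, time in s.
With the tool pointing down it reaches from about 0.35 to 0.775 m from the base axis. Payload 5.5 kg.
Tool frame: the origin (TCP) lies between the finger pads, 19 mm behind the fingertips; this is the grasp point; z points along the fingers, y is the line along which they close (so a half turn about z gives the same grasp; the last joint's range is limited). The gripper opens to 85 mm and grips with 20 to 120 N. Pads are 22 mm wide; open, the fingers measure 114 mm over their backs; the gripper's body (76 mm by 85 mm) begins 54 mm behind the grasp point. The pads swing forward as they close: fully open they stand 13 mm farther back than shut.
Start: joints at [1.144, 0.313, 0.046, 1.304, 0, 1.431], TCP at [0.163, 0.552, 0.25] pointing down, gripper open.
Joint ranges: [-2.76, 2.76], [-0.86, 1.69], [-1.03, 1.26], [-2.2, 2.34], [-1.47, 1.5], [-3.14, 3.14]. Speed limits (rad/s): [2.57, 2.57, 3.14, 3.14, 3.14, 3.14].

## Interface

Orientations are given as a unit quaternion [w, x, y, z].
In Python, from workcell import env, viewer, order, models gives the robot as it stands.
- The arm moves only by the tool drive_tool, never from a script. Its argument "series" is a list that holds one entry, the list of rows, each a list of 6 numbers: the shift along the tool's x, y, z each as a share of 120 mm, from -1 to 1, then the turn, a rotation vector about the tool's x, y, z each as a share of 180 degrees, from -1 to 1. A call has 1 to 20 rows; each row shifts and turns the commanded pose from where the row before left it, along the tool's axes as they then stand; what a row does not reach is not made up. A row lasts 1/8 s, in which the tool goes at most 62.5 mm and 10.7 degrees, less where a joint would pass 70% of its speed; a pose out of reach is approached as far as the arm can. A call with a number of a shift or a turn outside -1 to 1 is refused whole. A call with a gripper value outside its range is refused whole. "jaw" is the opening, from -1 (shut) to 1 (fully open), set as the call begins (left out, the last holds). The fingers move at their own pace and stop on an object; "grip_force" is the grip in N (left out, the last holds). Time passes only in rows, so rows that do not move let the fingers close. It gives the time, the measured TCP pose, the force, the opening and the grip force at its end, in the units of the state.
- env.get_state(): the state, without advancing time (a new reading comes with each control period).
- viewer.read_camera(name): name is "scene" or "top" or "wrist"; returns the picture (480x640x3 uint8, red, green, blue); there is no depth.
- viewer.camera_info(name): a dict with "intrinsics" (3x3 intrinsics, pixels), "R" (3x3) and "t" (3): a world point X has camera coordinates R X + t; the wrist camera has in their place "T_tool_cam" (4x4, takes a point from camera to tool coordinates, whose origin is the TCP and whose axes are the flange's). Camera axes: x right, y down, z forward; pixel columns grow to the right and rows downward; lengths in m; the calibration is good to about 2 mm. A picture is of the moment at which its call begins: read the wrist's pose just before it. camera_info takes no time and is no camera call.
- order.hand_in(): hands the job in; it is judged then, once.
Trained networks look in the newest picture that a camera, given by its name, has taken for a name from the list of things; names that differ only in an ending like _2 or _b are one class to them, and where a whole thing is asked for, a point or a joint stands for the part that bears it (a point fixed in the world has none). Each returns a list of dicts, best first, with "score" (0 to 1); they miss things now and then, are a little off and sometimes report something else, mostly with a low value. They report only what shows in the picture. A call takes as long as a camera call.
- models.silhouettes(label, camera): "region" (480x640 bool, what is visible of it) and "location" ([column, row] in pixels, amid what is visible of it).
The state is a dict: "clock": time; "joint_pos": joint angles; "qvel": joint speeds; "tau": joint torques, N m; "tcp_pos": TCP position; "orientation": TCP orientation; "wrist_force": force on the tool from outside, world axes, zero at the start; "ft_torque": the same for the moment, N m; "finger_gap": finger opening in m; "grip_force": force on a finger pad.
Only numpy, scipy, OpenCV 4.12 (cv2) and the standard library are available. Lean on these libraries where they do the work, as an engineer would, in place of code of your own. Each camera call takes 0.05 s, during which the arm holds its last target. There are 200 camera calls.

## Working session

There is one attempt and no reset: what is moved stays moved. The work goes in short steps, Python scripts to look and compute and a tool call to move; the robot and the scene stay as the last step left them, time stands still between calls to the robot, and variables do not carry over. Pictures are saved under pics/ and viewed, at most 10 in all, crops included, and the job is handed in when it is done.

Besides the shell and the picture viewer there is one more tool, called after "Request:" as name(argument=value, ...), one argument or row to a line, values as JSON. drive_tool: Moves the arm, as the interface text tells. Its arguments: {"type":"object","properties":{"series":{"type":"array"},"jaw":{"type":"number"},"grip_force":{"type":"number"}},"required":["series"]}

```bash
ls; mkdir -p pics
python3 - <<'E'
from workcell import env, viewer, order, models
import cv2,numpy as np
s=env.get_state()
for k,v in s.items(): print(k,np.round(v,4))
for c in ("scene","top"):
    im=viewer.read_camera(c); cv2.imwrite(f"pics/{c}0.png",im[:,:,::-1])
    i=viewer.camera_info(c); print(c,i)
print(viewer.camera_info("wrist"))
E
```

```text
pics
clock 0.0
joint_pos [ 1.1444  0.314   0.045   1.3036 -0.      1.4312]
qvel [-0.0015 -0.0008 -0.0007 -0.0015  0.0003  0.0006]
tau [-9.00000e-04 -4.80623e+01  2.98537e+01  1.93000e-02 -3.00000e-04
 -0.00000e+00]
tcp_pos [0.1625 0.5511 0.2491]
orientation [-2.000e-04  1.429e-01  9.897e-01 -9.000e-04]
wrist_force [ 0.7138 -0.3027  0.0762]
ft_torque [ 0.0304 -0.0208 -0.0018]
grip_force 0.0
finger_gap 0.0855
scene {'intrinsics': array([[567.05826906,   0.        , 324.80312157],
       [  0.        , 567.05826906, 229.63641492],
       [  0.        ,   0.        ,   1.        ]]), 'R': array([[-0.69326189,  0.72040174,  0.02023068],
       [ 0.50237247,  0.50319267, -0.70314937],
       [-0.51672996, -0.47730333, -0.71075431]]), 't': array([ 0.4063554 , -0.23070316,  1.58184538])}
top {'intrinsics': array([[542.9997677 ,   0.        , 331.18340683],
       [  0.        , 542.9997677 , 243.19854861],
       [  0.        ,   0.        ,   1.        ]]), 'R': array([[ 1.72598367e-02, -9.99842608e-01,  4.10572698e-03],
       [-9.75751097e-01, -1.77398144e-02, -2.18163002e-01],
       [ 2.18201500e-01, -2.40709819e-04, -9.75903708e-01]]), 't': array([-0.02055416,  0.56970261,  1.17035376])}
{'intrinsics': array([[348.48637105,   0.        , 321.65158417],
       [  0.        , 348.48637105, 240.66681027],
       [  0.        ,   0.        ,   1.        ]]), 'T_tool_cam': array([[ 8.24973415e-04, -9.51227256e-01, -3.08489915e-01,
         7.89416494e-02],
       [ 9.99999651e-01,  8.25899454e-04,  1.27573235e-04,
        -1.72026746e-04],
       [ 1.33430514e-04, -3.08489913e-01,  9.51227605e-01,
        -1.24127967e-01],
       [ 0.00000000e+00,  0.00000000e+00,  0.00000000e+00,
         1.00000000e+00]])}
```

View pics/top0.png

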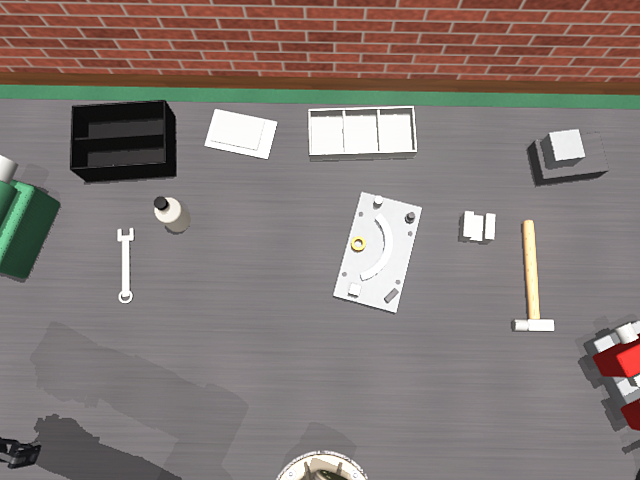

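View pics/scene0.png

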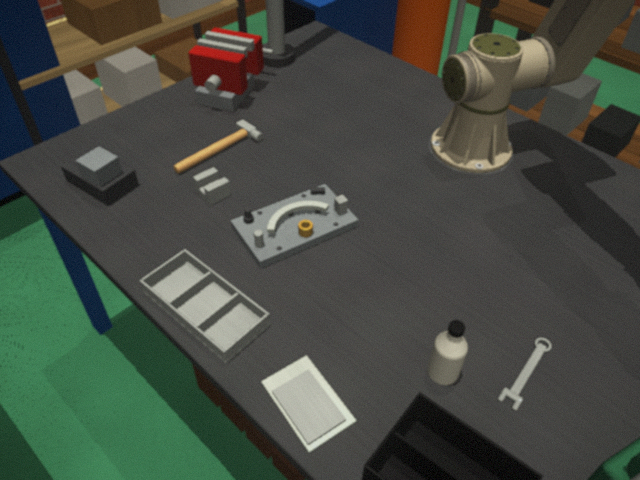

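Run:
```python
from workcell import viewer, models
import numpy as np,cv2
viewer.read_camera("top");viewer.read_camera("scene")
for c in ("top","scene"):
  for l in ("strip","die"):
    for d in models.silhouettes(l,c)[:2]:
        r=d["region"]; print(c,l,d["score"],np.round(d["location"]),r.sum())
    d=models.silhouettes(l,c)
    if d: np.save(f"{c}_{l}.npy",d[0]["region"])
```

```text
top strip 0.91 [387. 250.] 532
top die 0.84 [376. 251.] 6768
top die 0.29 [171. 214.] 932
scene strip 0.91 [288. 208.] 589
scene die 0.94 [293. 222.] 5499
```

```bash
cat > fit.py <<'E'
import numpy as np,cv2
from scipy.optimize import minimize
def arc(r,a,z): return np.stack([-.065+r*np.cos(a),r*np.sin(a),np.full_like(a,z)],-1)
A=np.linspace(np.pi/3,-np.pi/3,25)   # +y end = post side first
def pieces(kind):
    if kind=="strip":
        c=[arc(r,A,z) for r in(.077,.093) for z in(.039,.051)]
        return [np.array([q[i+j] for q in c for j in(0,1)]) for i in range(24)]
    box=lambda x,y,h,z0,z1:[ (x+a*h[0],y+b*h[1],z) for a in(-1,1) for b in(-1,1) for z in(z0,z1)]
    return [np.array(box(0,0,(.075,.13),0,.025)),np.array(box(-.03,-.108,(.012,.012),.025,.065)),np.array(box(-.03,.108,(.009,.009),.025,.065))]
def world(P,p):
    c,s=np.cos(p[2]),np.sin(p[2])
    return P@np.array([[c,s,0],[-s,c,0],[0,0,1]])+[p[0],p[1],p[3] if len(p)>3 else 0]
def proj(P,v):
    q=(P@v[1].T+v[2])@v[0].T
    return q[:,:2]/q[:,2:]
def render(p,v,kind):
    m=np.zeros((480,640),np.uint8)
    for P in pieces(kind):
        h=cv2.convexHull(proj(world(P,p),v).astype(np.float32))
        cv2.fillConvexPoly(m,np.round(h*16).astype(np.int32),255,cv2.LINE_AA,4)
    return m/255.
def fit(obs,p0):
    b=lambda m:cv2.GaussianBlur(m.astype(float),(0,0),1.5)
    T=[b(o[2]) for o in obs]
    def cost(p): return sum(((b(render(p,v,k))-t)**2).sum()/t.sum() for (v,k,_),t in zip(obs,T))
    S=np.vstack([np.zeros(len(p0)),np.diag([.02,.02,.15,.02][:len(p0)])])+p0
    r=minimize(cost,p0,method="Nelder-Mead",options=dict(initial_simplex=S,xatol=1e-5,fatol=1e-6,maxiter=500))
    return r.x,r.fun
def view(c,i,s=None):
    if "R" in i: return i["intrinsics"],i["R"],i["t"]
    from scipy.spatial.transform import Rotation as Ro
    w=s["orientation"];M=np.eye(4);M[:3,:3]=Ro.from_quat([w[1],w[2],w[3],w[0]]).as_matrix();M[:3,3]=s["tcp_pos"]
    W=np.linalg.inv(M@i["T_tool_cam"]);return i["intrinsics"],W[:3,:3],W[:3,3]
E
python3 - <<'E'
from workcell import viewer
from fit import *
V={c:view(c,viewer.camera_info(c)) for c in("top","scene")}
L=lambda c,k:(V[c],k,np.load(f"{c}_{k}.npy"))
# start: ray of top px through z=.025
def ray(u,v,z):
    K,R,t=V["top"];d=R.T@np.linalg.solve(K,[u,v,1]);o=-R.T@t;return o+d*(z-o[2])/d[2]
a,b=ray(378,200,.065),ray(354,289,.065);print(a,b,np.linalg.norm(a-b))
d=a-b;y=np.arctan2(d[1],d[0])-np.pi/2
m=(a+b)/2;p=np.array([m[0]+.03*np.cos(y),m[1]+.03*np.sin(y),y]);print(p)
for o in ([L("top","strip"),L("scene","strip")],[L("top","die"),L("scene","die")],[L("top",k) for k in("strip","die")],[L("scene",k) for k in("strip","die")],[L(c,k) for c in("top","scene") for k in("strip","die")]): print(fit(o,p))
print(fit(o,np.append(p,0)))
E
```

```text
[ 0.67368837 -0.11679135  0.065     ] [ 0.46599472 -0.06303968  0.065     ] 0.2145364622162731
[ 0.5623251  -0.11895864 -1.82404253]
(array([ 0.56429197, -0.12100165, -1.8058458 ]), np.float64(0.09779913006470355))
(array([ 0.56438174, -0.12083781, -1.82331076]), np.float64(0.10208824819992474))
(array([ 0.56325477, -0.12080734, -1.81607476]), np.float64(0.09553580287543437))
(array([ 0.56498878, -0.12095828, -1.81247344]), np.float64(0.09996023355473709))
(array([ 0.56405785, -0.12097366, -1.81145936]), np.float64(0.2008290300039579))
(array([ 5.63850437e-01, -1.21460797e-01, -1.81376934e+00, -1.62675038e-03]), np.float64(0.1960418752506369))
```

Request:
drive_tool(
  series=[
    [[-0.3, -0.275, 0, 0, 0, 0], [-0.3, -0.275, 0, 0, 0, 0], [-0.3, -0.275, 0, 0, 0, 0], [-0.3, -0.275, 0, 0, 0, 0], [-0.3, -0.275, 0, 0, 0, 0], [-0.3, -0.275, 0, 0, 0, 0], [-0.3, -0.275, 0, 0, 0, 0], [-0.3, -0.275, 0, 0, 0, 0], [-0.3, -0.275, 0, 0, 0, 0], [-0.3, -0.275, 0, 0, 0, 0], [-0.3, -0.275, 0, 0, 0, 0], [-0.3, -0.275, 0, 0, 0, 0], [-0.3, -0.275, 0, 0, 0, 0], [-0.3, -0.275, 0, 0, 0, 0], [-0.3, -0.275, 0, 0, 0, 0], [-0.3, -0.275, 0, 0, 0, 0], [0, 0, 0, 0, 0, 0], [0, 0, 0, 0, 0, 0], [0, 0, 0, 0, 0, 0]],
  ],
  jaw=-1,
  grip_force=20,
)

```text
clock: 2.98
tcp_pos: [0.5652, -0.1167, 0.2502]
orientation: [-0.0, 0.142, 0.99, 0.0]
wrist_force: [0.4, 0.0, -0.3]
finger_gap: -0.0001
grip_force: 0.0
```

```bash
cat > look.py <<'E'
import sys,json
from workcell import env,viewer,models
from fit import *
tag=sys.argv[1]
s=env.get_state(); im=viewer.read_camera("wrist"); cv2.imwrite(f"pics/w{tag}.png",im[:,:,::-1])
v=view("wrist",viewer.camera_info("wrist"),s)
out={}
for l in("strip","die","bush","screw","key"):
    d=models.silhouettes(l,"wrist")
    if d: print(l,round(d[0]["score"],2),np.round(d[0]["location"]),d[0]["region"].sum()); out[l]=d[0]["region"]
np.savez(f"w{tag}.npz",K=v[0],R=v[1],t=v[2],**out)
p=np.array([.564,-.121,-1.813])
for k in("strip","die"):
    if k in out: print(k,fit([(v,k,out[k])],p))
E
python3 look.py 1
```

```text
strip 0.75 [305. 215.] 3472
die 0.67 [319. 182.] 32926
bush 0.79 [369. 216.] 886
screw 0.9 [275. 300.] 571
key 0.74 [257. 110.] 665
strip (array([ 0.56401937, -0.1200268 , -1.82133826]), np.float64(0.004023104431258687))
die (array([ 0.56402565, -0.12002918, -1.82052097]), np.float64(0.12136678482630653))
```

Request:
drive_tool(
  series=[
    [[0, 0.3, 0, 0, 0, 0.05], [0, 0.3, 0, 0, 0, 0.05], [0, 0, 0, 0, 0, 0.05], [0, 0, 0, 0, 0, 0.05], [0, 0, 0, 0, 0, 0], [0, 0, 0, 0, 0, 0], [0, 0, 0, 0, 0, 0]],
  ],
)

```text
clock: 4.15
tcp_pos: [0.5914, -0.0509, 0.25]
orientation: [0.0, 0.441, 0.897, 0.0]
wrist_force: [-0.1, -0.5, 0.9]
finger_gap: 0.0001
grip_force: 0.0
```

```bash
python3 look.py 2
```

```text
strip 0.64 [236. 256.] 3321
die 0.95 [248. 223.] 29481
bush 0.85 [294. 227.] 965
screw 0.89 [276. 334.] 348
key 0.56 [156. 207.] 693
strip (array([ 0.56297101, -0.1198652 , -1.83173235]), np.float64(0.05041984717404972))
die (array([ 0.56348264, -0.11962385, -1.82199611]), np.float64(0.15821804850654173))
```

View pics/w1.png

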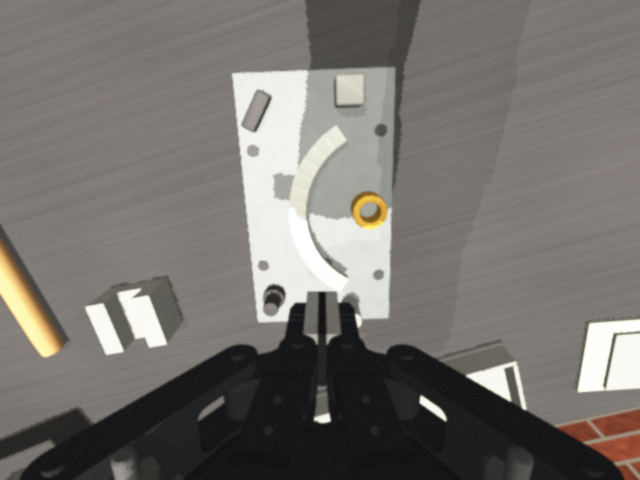

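Run:
```python
from workcell import viewer
from fit import *
W=[np.load(f"w{i}.npz") for i in(1,2)]
V=[(w["K"],w["R"],w["t"]) for w in W]
p0=np.array([.564,-.12,-1.82])
for n in ([0],[1],[0,1]): print(fit([(V[i],"strip",W[i]["strip"]) for i in n],np.append(p0,0)))
p=p0
for l,z in(("bush",.038),("screw",.043),("key",.032)):
    for w,(K,R,t) in zip(W,V):
        y,x=np.nonzero(w[l]);d=R.T@np.linalg.solve(K,[x.mean(),y.mean(),1]);o=-R.T@t
        q=o+d*(z-o[2])/d[2]-[p[0],p[1],0];c,s=np.cos(p[2]),np.sin(p[2])
        X=np.array([c*q[0]+s*q[1],-s*q[0]+c*q[1]]);print(l,np.round(X*1e3,1),"radius from arc centre",np.hypot(X[0]+.065,X[1])*1e3)
```

```text
(array([ 5.63974384e-01, -1.20024676e-01, -1.82222885e+00, -3.10404391e-04]), np.float64(0.00399378592460705))
(array([ 0.56144593, -0.12642933, -1.85528606, -0.01476821]), np.float64(0.030725021683307877))
(array([ 5.63653384e-01, -1.20219491e-01, -1.82529538e+00, -7.55070391e-04]), np.float64(0.05491402676351441))
bush [-49.3  -0.2] radius from arc centre 15.712001789044384
bush [-49.1  -0.1] radius from arc centre 15.897341672386347
screw [51.6 91.9] radius from arc centre 148.5000823721369
screw [49.  86.6] radius from arc centre 143.14187277343134
key [ 54.1 -95.2] radius from arc centre 152.48901963867593
key [ 54.3 -96.1] radius from arc centre 153.17975775908747
```

```bash
cat > plan.py <<'E'
from workcell import env
from fit import world
import numpy as np
from scipy.spatial.transform import Rotation as Ro
P=np.array([.564,-.120,-1.822])
def pt(s,z):
    a=-s/85; return world(np.array([[-.065+.085*np.cos(a),.085*np.sin(a),z]]),P)[0]
s=env.get_state();q=s["orientation"];M=Ro.from_quat([q[1],q[2],q[3],q[0]]).as_matrix()
sh=lambda d:np.round(M.T@d/.12,3)
E
python3 - <<'E'
from plan import *
print(s["tcp_pos"],M.round(4),s["joint_pos"].round(3),pt(-80,.1),pt(80,.1)); print(sh(pt(-80,.1)-s["tcp_pos"]))
E
```

```text
[ 0.59143791 -0.050861    0.24997428] [[-6.098e-01  7.925e-01  0.000e+00]
 [ 7.925e-01  6.098e-01  1.000e-04]
 [ 1.000e-04  1.000e-04 -1.000e+00]] [-0.221  0.35   0.098  1.319  0.     0.694] [ 0.63426093 -0.12259748  0.1       ] [ 0.50117072 -0.08844327  0.1       ]
[-0.691 -0.082  1.25 ]
```

Request:
drive_tool(
  series=[
    [[-0.17, -0.02, 0.1, 0, 0, 0], [-0.17, -0.02, 0.2, 0, 0, 0], [-0.17, -0.02, 0.2, 0, 0, 0], [-0.17, -0.02, 0.25, 0, 0, 0], [-0.01, 0, 0.25, 0, 0, 0], [0, 0, 0.25, 0, 0, 0], [0, 0, 0.1, 0, 0, 0], [0, 0, 0, 0, 0, 0], [0, 0, 0, 0, 0, 0], [0, 0, 0, 0, 0, 0]],
  ],
)

```text
clock: 5.7
tcp_pos: [0.6353, -0.1225, 0.0895]
orientation: [0.001, 0.442, 0.897, 0.0]
wrist_force: [0.3, -0.8, 0.6]
finger_gap: -0.0001
grip_force: 0.0
```

Run:
```python
from plan import *
from workcell import viewer
import cv2
print(s["clock"],s["tcp_pos"],s["wrist_force"]); print(sh(pt(-80,.075)-s["tcp_pos"]))
from fit import view,proj
im=viewer.read_camera("wrist");v=view("wrist",viewer.camera_info("wrist"),s)
im=im[:,:,::-1].copy()
for k in np.arange(-78,79,26):
    c=proj(pt(k,.051)[None],v)[0];cv2.circle(im,tuple(int(x) for x in c.round()),2,(0,0,255),-1)
cv2.imwrite("pics/w3.png",im)
```

```text
5.7 [ 0.63529212 -0.12250868  0.08952469] [ 0.32488305 -0.81156124  0.59315958]
[ 0.005 -0.007  0.121]
```

View pics/w3.png

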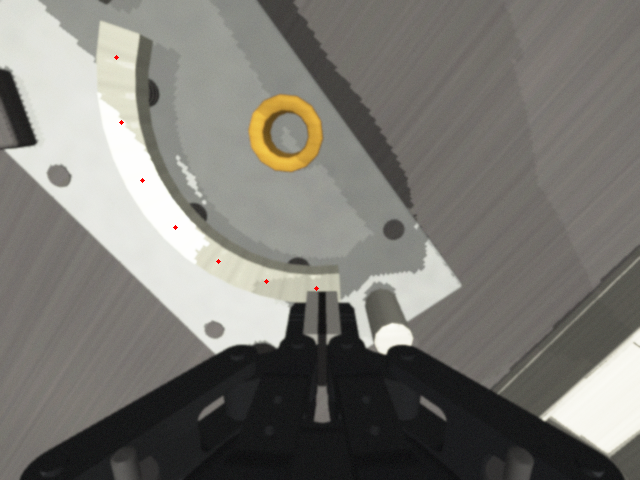

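Request:
drive_tool(
  series=[
    [[0.005, -0.007, 0.08, 0, 0, 0], [0, 0, 0.06, 0, 0, 0], [0, 0, 0, 0, 0, 0], [0, 0, 0, 0, 0, 0], [0, 0, 0, 0, 0, 0]],
  ],
)

```text
clock: 6.38
tcp_pos: [0.6334, -0.1223, 0.0713]
orientation: [0.0, 0.442, 0.897, 0.0]
wrist_force: [-0.1, 0.3, -1.2]
finger_gap: 0.0001
grip_force: 0.0
```

Run:
```python
from plan import *
print(s["clock"],s["tcp_pos"],s["orientation"],s["wrist_force"]); print(sh(pt(-80,.0655)-s["tcp_pos"]))
```

```text
6.375 [ 0.63336119 -0.12232652  0.0712781 ] [6.33480929e-05 4.41752436e-01 8.97136989e-01 5.89652227e-05] [-0.06293486  0.27582699 -1.19440378]
[-0.006  0.005  0.048]
```

Request:
drive_tool(
  series=[
    [[0, 0, 0.024, 0, 0, 0], [0, 0, 0.022, 0, 0, 0], [0, 0, 0, 0, 0, 0], [0, 0, 0, 0, 0, 0]],
  ],
)

```text
clock: 6.88
tcp_pos: [0.6337, -0.1224, 0.0661]
orientation: [0.0, 0.442, 0.897, 0.0]
wrist_force: [0.2, 0.2, 3.2]
finger_gap: 0.0002
grip_force: 1.7
```

Request:
drive_tool(
  series=[
    [[0, 0, 0, 0, 0, 0]],
  ],
)

```text
clock: 7.0
tcp_pos: [0.6337, -0.1224, 0.066]
orientation: [0.0, 0.442, 0.897, 0.0]
wrist_force: [0.6, -0.2, 3.7]
finger_gap: -0.0001
grip_force: 1.7
```

Request:
drive_tool(
  series=[
    [[0, 0, 0, 0, 0, 0]],
  ],
)

```text
clock: 7.12
tcp_pos: [0.6337, -0.1224, 0.066]
orientation: [0.0, 0.442, 0.897, 0.0]
wrist_force: [1.5, 0.0, 3.4]
finger_gap: 0.0
grip_force: 1.7
```

Run:
```python
from plan import *
from workcell import viewer
f=[];t=[]
for i in range(4): viewer.read_camera("wrist"); a=env.get_state();f.append(a["wrist_force"]);t.append(a["tcp_pos"])
print(np.round(f,2),np.round(t,4))
m=np.mean(t,0)
S=np.linspace(-80,80,33)
print([list(sh(pt(b,.0655)-pt(a,.0655))[:2]) for a,b in zip(S[:-1],S[1:])],sh(pt(-80,.0655)-m))
```

```text
[[ 1.48 -0.43  2.36]
 [ 1.85  0.92  2.6 ]
 [ 1.3   0.17  3.58]
 [ 1.11  0.06  3.44]] [[ 0.6337 -0.1224  0.0659]
 [ 0.6337 -0.1224  0.0659]
 [ 0.6337 -0.1224  0.0659]
 [ 0.6337 -0.1224  0.0658]]
[[np.float64(-0.0), np.float64(-0.042)], [np.float64(0.002), np.float64(-0.042)], [np.float64(0.005), np.float64(-0.041)], [np.float64(0.007), np.float64(-0.041)], [np.float64(0.01), np.float64(-0.041)], [np.float64(0.012), np.float64(-0.04)], [np.float64(0.014), np.float64(-0.039)], [np.float64(0.016), np.float64(-0.038)], [np.float64(0.019), np.float64(-0.037)], [np.float64(0.021), np.float64(-0.036)], [np.float64(0.023), np.float64(-0.035)], [np.float64(0.025), np.float64(-0.033)], [np.float64(0.027), np.float64(-0.032)], [np.float64(0.029), np.float64(-0.03)], [np.float64(0.03), np.float64(-0.028)], [np.float64(0.032), np.float64(-0.027)], [np.float64(0.034), np.float64(-0.025)], [np.float64(0.035), np.float64(-0.023)], [np.float64(0.036), np.float64(-0.021)], [np.float64(0.037), np.float64(-0.018)], [np.float64(0.038), np.float64(-0.016)], [np.float64(0.039), np.float64(-0.014)], [np.float64(0.04), np.float64(-0.012)], [np.float64(0.041), np.float64(-0.009)], [np.float64(0.041), np.float64(-0.007)], [np.float64(0.041), np.float64(-0.004)], [np.float64(0.042), np.float64(-0.002)], [np.float64(0.042), np.float64(0.001)], [np.float64(0.042), np.float64(0.003)], [np.float64(0.041), np.float64(0.005)], [np.float64(0.041), np.float64(0.008)], [np.float64(0.04), np.float64(0.01)]] [-0.004  0.003  0.003]
```

Request:
drive_tool(
  series=[
    [[-0.002, -0.041, 0.001, 0, 0, 0], [0.002, -0.042, 0.001, 0, 0, 0], [0.005, -0.041, 0, 0, 0, 0], [0.007, -0.041, 0, 0, 0, 0], [0.01, -0.041, 0, 0, 0, 0], [0.012, -0.04, 0, 0, 0, 0], [0.014, -0.039, 0, 0, 0, 0], [0.016, -0.038, 0, 0, 0, 0]],
  ],
)

```text
clock: 8.32
tcp_pos: [0.5976, -0.14, 0.0655]
orientation: [0.0, 0.442, 0.897, 0.0]
wrist_force: [3.3, 0.6, 3.3]
finger_gap: 0.0003
grip_force: 1.8
```

```bash
cat > chk.py <<'E'
from plan import *
t=s["tcp_pos"];c=world(np.array([[-.065,0,0]]),P)[0]
d=t-c;a=np.arctan2(d[1],d[0])-P[2];a=(a+np.pi)%(2*np.pi)-np.pi
print(s["clock"],"s",-a*85,"r",np.hypot(d[0],d[1])*1e3,"z",t[2],s["wrist_force"],s["qvel"].round(3))
E
python3 chk.py
```

```text
8.325 s -38.984843351589525 r 84.78238900090801 z 0.06547252470698578 [3.3112576  0.63999947 3.29013679] [-0.037 -0.058 -0.101 -0.04   0.001 -0.037]
```

Request:
drive_tool(
  series=[
    [[0.019, -0.037, 0, 0, 0, 0], [0.021, -0.036, 0, 0, 0, 0], [0.023, -0.035, 0, 0, 0, 0], [0.025, -0.033, 0, 0, 0, 0], [0.027, -0.032, 0, 0, 0, 0], [0.029, -0.03, 0, 0, 0, 0], [0.03, -0.028, 0, 0, 0, 0], [0.032, -0.027, 0, 0, 0, 0], [0.034, -0.025, 0, 0, 0, 0], [0.035, -0.023, 0, 0, 0, 0]],
  ],
)

```text
clock: 9.57
tcp_pos: [0.5483, -0.1361, 0.0654]
orientation: [0.0, 0.442, 0.897, -0.0]
wrist_force: [3.0, -2.1, 3.6]
finger_gap: 0.0
grip_force: 1.9
```

```bash
python3 chk.py
```

```text
9.575 s 11.18802886923039 r 85.18044828392571 z 0.06543907734230295 [ 3.02153483 -2.05937226  3.57571096] [-0.004 -0.068 -0.106 -0.04   0.002 -0.002]
```

Request:
drive_tool(
  series=[
    [[0.036, -0.021, 0, 0, 0, 0], [0.037, -0.018, 0, 0, 0, 0], [0.038, -0.016, 0, 0, 0, 0], [0.039, -0.014, 0, 0, 0, 0], [0.04, -0.012, 0, 0, 0, 0], [0.041, -0.009, 0, 0, 0, 0], [0.041, -0.007, 0, 0, 0, 0], [0.041, -0.004, 0, 0, 0, 0], [0.042, -0.002, 0, 0, 0, 0], [0.042, 0.001, 0, 0, 0, 0]],
  ],
)

```text
clock: 10.82
tcp_pos: [0.5096, -0.1055, 0.0654]
orientation: [-0.0, 0.442, 0.897, -0.0]
wrist_force: [1.8, -2.1, 3.9]
finger_gap: 0.0002
grip_force: 1.9
```

```bash
python3 chk.py
```

```text
10.825 s 60.986737455238405 r 85.63812769980213 z 0.06537848898180196 [ 1.75919009 -2.06841949  3.94977383] [ 0.042 -0.049 -0.073 -0.025  0.001  0.043]
```

Request:
drive_tool(
  series=[
    [[0.042, 0.004, 0, 0, 0, 0], [0.041, 0.007, 0, 0, 0, 0], [0.041, 0.009, 0, 0, 0, 0], [0.038, 0.01, 0, 0, 0, 0], [0, 0, 0, 0, 0, 0], [0, 0, 0, 0, 0, 0], [0, 0, 0, 0, 0, 0]],
  ],
)

```text
clock: 11.7
tcp_pos: [0.5004, -0.0874, 0.0651]
orientation: [-0.001, 0.442, 0.897, 0.001]
wrist_force: [0.2, 2.5, 4.1]
finger_gap: 0.0001
grip_force: 1.9
```

```bash
python3 chk.py
```

```text
11.7 s 81.25691858899059 r 85.36736411633207 z 0.0651197645614913 [0.17538622 2.54329156 4.09958573] [-0.001  0.    -0.     0.    -0.002  0.001]
```

Past p6 and still pressed. Lifting straight up.

Request:
drive_tool(
  series=[
    [[0, 0, -0.1, 0, 0, 0], [0, 0, -0.25, 0, 0, 0], [0, 0, -0.4, 0, 0, 0], [0, 0, -0.4, 0, 0, 0], [0, 0, -0.4, 0, 0, 0], [0, 0, 0, 0, 0, 0], [0, 0, 0, 0, 0, 0], [0, 0, 0, 0, 0, 0]],
  ],
)

```text
clock: 12.7
tcp_pos: [0.4999, -0.0879, 0.2498]
orientation: [-0.002, 0.442, 0.897, -0.0]
wrist_force: [-0.9, 0.2, 0.1]
finger_gap: 0.0003
grip_force: 0.0
```

```bash
python3 look.py 4; python3 chk.py
```

```text
strip 0.8 [341. 286.] 2894
die 0.94 [346. 247.] 26275
bush 0.96 [391. 251.] 891
key 0.97 [255. 236.] 589
strip (array([ 0.56414597, -0.11976512, -1.81655331]), np.float64(0.040424951644051084))
die (array([ 0.56340742, -0.11883433, -1.81410222]), np.float64(0.19384754432782667))
13.0 s 80.5202379012367 r 85.3363749661532 z 0.250861348405904 [-0.08900506 -0.99293125  0.24598497] [ 0.    -0.004  0.005  0.001 -0.     0.001]
```

The die hasn't moved and the arm is clear, so I'm handing it in.

```bash
python3 -c "
from workcell import order
print(order.hand_in())"
```

```text
the job is handed in; nothing more can be done
None
```

I ran the shut fingertips along the strip in one unbroken stroke, from just before p0 at the round-post end to just past p6 at the square-block end. I pressed it about 4–5 mm (3–4 N, stop at 10 mm) and lifted clear at about 12 s. The die was in the same place afterwards to within measurement error, and the job is handed in.

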